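Run a culture slide along the stage rail into the microscope's corner pocket

TASK

A lidded culture slide has been set down loose on the stage of the compact inverted microscope. With the fingertips, push it up flat against the long rail first, then slide it along the rail all the way into the corner pocket until it is fully home against the end stop and still flush with the rail, over the objective window, and leave it there. Keep the slide flat on the stage the whole time: do not pick it up or tip it, and leave the little dish, the bottle and the tube rack where they are.

Things in the scene. Friction and masses are not known exactly. Their poses are not given: they have to be found in the camera images.
- scope: Compact inverted microscope, fixed: light grey housing, flat black stage plate on top, 210 mm (its x) by 290 mm (its y), stage surface 85 mm above the bench. Origin: centre of its underside, on the bench; x points from its front (small button panel) to its rear, y to its left seen from the front, z up. Focus knobs stick out of its two side faces to y = +-166 mm, below the stage.
- home (a point): Point on the stage surface, centre of the round objective window in the corner pocket, at x +57.5, y +82.5, z +85 mm in the microscope's frame; axes as the microscope's. The centre of the slide's underside lies here when it is fully home: rail face 12.5 mm further along x, end stop face 37.5 mm further along y. The end stop is an aluminium bar along x, 9 mm high, joining the rail.
- rail (a point): The end of the rail farthest from the pocket, at the foot of its working face (microscope frame: x +70, y -90, z +85 mm); axes as the microscope's. The rail is an aluminium bar 9 mm high and 12 mm wide at the rear of the stage that runs from here along +y, 210 mm to the end stop; its working face looks to -x.
- guide (a point): Foot of the inner face of the short front guide, where its flared mouth begins (microscope frame: x +43, y +104, z +85 mm). From here it runs 16 mm along +y to the end stop, parallel to the rail, 27 mm from it, 9 mm high; the flare reaches back to y +91, x +38 mm. Rail, end stop and guide form the corner pocket; the slide enters it along the rail from the -y side.
- lamp_post (a point): Foot of the lamp arm's post on the stage (microscope frame: x +90, y -128, z +85 mm), 20 mm thick. The lamp arm is swung aside, pointing away to the rear right; its top is 56 mm above the stage. Fixed.
- slide: Lidded eight-well culture slide of milky plastic, 25 g, loose on the stage, smooth, slides easily: a flat block 25 mm (its x) by 75 mm (its y), 10 mm high with its lid, which is flush with the upright sides. Origin: centre of its underside; z up. It starts 25 mm or more from the rail, lengthwise roughly along it (up to 35 degrees askew), 75 to 130 mm short of home along the rail.
- dish: Small lidded culture dish, 37 mm across, 12 mm high, standing loose on the front left part of the stage. Origin: centre of its underside. To be left alone.
- bottle: Amber reagent bottle, 60 mm across, 115 mm high, on the bench to the left of the microscope. Origin: centre of its underside. To be left alone.
- rack: White tube rack with five green-capped tubes, 66 mm (its x) by 130 mm (its y), 76 mm high, on the bench to the right of the microscope. Origin: centre of its underside. To be left alone.

How it is judged (in metres and radians):
On the way:
1. the slide lies flat against the rail (within 2.5 mm and 3 degrees), still at least 15 mm short of home (x of slide in the frame of home above -0.0025 m and angle between the y axis of slide and the y axis of home, either way round below 0.052 rad and y of slide in the frame of home below -0.015 m), for 0.1 s.
At the end, for the whole second after the job is handed in: The slide lies flat on the stage in the corner pocket, at rest: within 1.5 mm of the rail and 2 mm of the end stop, parallel to the rail within 1.7 degrees, with the robot clear of everything (x of slide in the frame of home between -0.0015 and 0.0015 m and y of slide in the frame of home between -0.002 and 0.0015 m and z of slide in the frame of home between -0.002 and 0.002 m and angle between the y axis of slide and the y axis of home, either way round below 0.03 rad and linear speed of slide below 0.01 m/s); the robot touches nothing.
It fails at once if the slide is lifted off the stage or rides up on a bar (more than 4 mm), or falls off the stage (z of slide in the frame of home above 0.004 m or z of slide in the frame of home below -0.01 m).
It fails at once if the slide is tipped by more than 8 degrees (angle between slide's own z axis and vertical above 0.14 rad).
It fails at once if the dish, the bottle or the tube rack is moved by more than 10 mm (distance of any of dish, bottle, rack from where it was at the start of the episode above 0.01 m).
It also fails if it takes over 61 s, if anything falls off the work surface, if the arm or the gripper's body presses on something with over 40 N, if the wrist force passes 120 N, or if a joint passes its speed limit or range.

ROBOT

A 6-joint arm with a two-finger parallel gripper is mounted at the origin on the work surface. World frame = base frame: x ahead of the robot, y to its left, z up, the work surface at z = 0. Lengths are in mm, angles in rad, forces in N, time in s.
With the tool pointing down it reaches from about 350 to 975 mm from the base axis. Payload 7.1 kg.
Tool frame: the origin (TCP) lies midway between the tips of the shut fingers; the grasp point (between the pads) lies 19 mm behind it (ctrl.hold_point_z is the distance from the TCP to the grasp point, in mm); x points along the fingers, y is the direction in which the jaws open and shut, and the axes are right-handed (so a half turn about x gives the same grasp; the last joint's range is limited). The gripper opens to 88 mm and grips with 3 to 60 N. Pads are 20 mm wide; open, the fingers measure 115 mm over their backs; the gripper's body (75 mm by 178 mm) begins 61 mm behind the grasp point.
Start: joints at [-1.21, 0.423, 1.63, -0, 1.089, -0.019], TCP at [231.725, -580.438, 222.675] pointing down, gripper open.
Joint ranges: [-3, 3], [-0.9, 2.11], [0.09, 2.58], [-1.31, 4.45], [0.11, 2.69], [-2.54, 2.54]. Speed limits (rad/s): [2.39, 2.39, 3.01, 3.14, 3.14, 3.14].

INTERFACE

Orientations are given as a rotation vector (axis times angle).
In Python, from workcell import ctrl, get_image, calibration gives the robot as it stands.
- The arm moves only by the tool move_arm, never from a script. Its argument "rows" is a list of rows, each a list of 5 numbers: the shift along the world's x, y, z in mm, then the turn about the world's z in rad, then the closure, from -1 (fully open) to 1 (shut). In form: [[tx, ty, tz, roll, jaw], ...]. A call has 1 to 12 rows; each row is the pose to reach, as a shift and turn from the pose measured when the call began; what a row does not reach only later rows make up. A row lasts 1/8 s, in which the tool goes at most 62.5 mm and 10.7 degrees, less where a joint would pass 70% of its speed; a pose out of reach is approached as far as the arm can. A call with a gripper value outside its range is refused whole. The fingers move at their own pace and stop on an object; the grip force is fixed at half the most. Time passes only in rows, so rows that repeat a pose let the fingers close. It gives the time, the measured TCP pose, the force and the opening at its end, in the units of the state.
- ctrl.get_obs(): the state, without advancing time (a new reading comes with each control period).
- get_image(name): name is "side" or "top" or "wrist"; returns the picture (420x560x3 uint8, blue, green, red); there is no depth.
- calibration(name): a dict with "fx", "fy", "cx", "cy" (pixels), "view" (4x4, takes a point from world to camera coordinates); the wrist camera has in their place "T_tool_cam" (4x4, takes a point from camera to tool coordinates, whose origin is the TCP and whose axes are the tool frame's). Camera axes: x right, y up, looking along -z (the intrinsics and any distortion apply to the point x, -y, -z); pixel columns grow to the right and rows downward; lengths in mm; the calibration is good to about 2 mm. A picture is of the moment at which its call begins: read the wrist's pose just before it. calibration takes no time and is no camera call.
- ctrl.close_job(): hands the job in, once; it reports no verdict.
The state is a dict: "t": time; "qpos": joint angles; "qvel": joint speeds; "joint_torque": joint torques, N m; "ee_pos": TCP position; "orientation": TCP orientation; "ft_force": force on the tool from outside, world axes, zero at the start; "moment": the same for the moment, N m; "width": finger opening in mm.
Only numpy, scipy, OpenCV 4.12 (cv2) and the standard library are available. Lean on these libraries where they do the work, as an engineer would, in place of code of your own. Each camera call takes 0.05 s, during which the arm holds its last target.

## Working session

There is one attempt and no reset: what is moved stays moved. The work goes in short steps, Python scripts to look and compute and a tool call to move; the robot and the scene stay as the last step left them, time stands still between calls to the robot, and variables do not carry over. Pictures are saved under pics/ and viewed, and the job is handed in when it is done.

Besides the shell and the picture viewer there is one more tool, called after "Emit:" in YAML: its name, and indented under it one key for each argument. move_arm: Moves the arm, as the interface text tells. Its arguments: {"type":"object","properties":{"rows":{"type":"array"}},"required":["rows"]}

```bash
mkdir -p pics; ls; python3 - <<'E'
from workcell import ctrl,get_image,calibration
import cv2
print(ctrl.get_obs())
for n in("side","top","wrist"):
    cv2.imwrite(f"pics/a_{n}.png",get_image(n)); print(n,calibration(n))
E
```

```text
pics
{'t': 0.0, 'qpos': array([-1.21002456e+00,  4.23863686e-01,  1.63064722e+00,  3.34443205e-05,
        1.08860889e+00, -1.90222077e-02]), 'qvel': array([ 0.00105095,  0.00027449, -0.00015289,  0.00071528,  0.00071103,
        0.00070204]), 'joint_torque': array([-1.48037168e-03, -5.44623899e+01, -2.73662657e+01,  6.41891523e-02,
        2.26791442e-02, -9.76007618e-05]), 'ee_pos': array([ 231.53512826, -579.95150122,  221.90424173]), 'orientation': array([ 2.0139865 ,  0.38869214, -2.01445926]), 'ft_force': array([-0.05149002, -0.73530809, -0.50999294]), 'moment': array([-0.03056158, -0.01671955, -0.01751548]), 'width': 87.69382655852367}
side {'fx': 432.50188033440907, 'fy': 432.50188033440907, 'cx': 272.97340650654087, 'cy': 214.18605969021147, 'view': array([[-7.75483325e-01, -6.31318896e-01,  7.87813826e-03,
         4.44877077e+02],
       [ 3.71017520e-01, -4.45573902e-01,  8.14745296e-01,
        -2.79286577e+02],
       [-5.10853808e-01,  6.34744318e-01,  5.79765502e-01,
        -6.67604187e+02],
       [ 0.00000000e+00,  0.00000000e+00,  0.00000000e+00,
         1.000000
[... 235 characters left out ...]
, -1.85770432e-02,  1.38978540e-01,
        -5.40917687e+02],
       [-1.38949816e-01,  2.83440309e-03,  9.90295367e-01,
        -1.01049263e+03],
       [ 0.00000000e+00,  0.00000000e+00,  0.00000000e+00,
         1.00000000e+00]])}
wrist {'fx': 297.96352649796205, 'fy': 297.96352649796205, 'cx': 276.61558389941007, 'cy': 204.10268909266009, 'T_tool_cam': array([[ 4.07226349e-04,  2.70263464e-01, -9.62786318e-01,
        -1.63065910e+02],
       [ 9.99999858e-01, -4.41015851e-04,  2.99169000e-04,
         4.41889402e-01],
       [-3.43749577e-04, -9.62786303e-01, -2.70263605e-01,
        -7.46464077e+01],
       [ 0.00000000e+00,  0.00000000e+00,  0.00000000e+00,
         1.00000000e+00]])}
```

View pics/a_top.png

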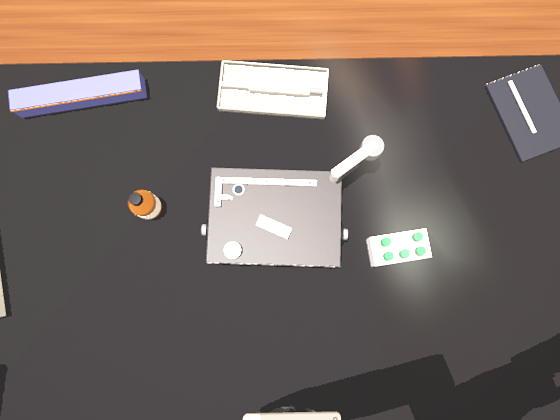

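View pics/a_side.png

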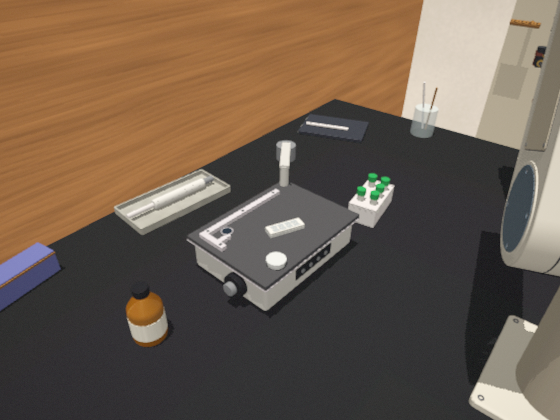

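View pics/a_wrist.png

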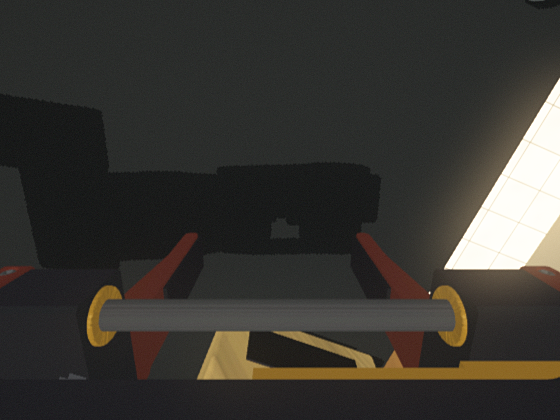

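The top view shows the stage at columns 208–342 and rows 168–267. The rail is along row ~182, the end stop at column ~219, the window at about (238,189), the slide at about (273,227) and the dish at (232,250). I'll get rough positions from two views next.

```bash
cat > h.py <<'E'
import numpy as np, cv2
from scipy.spatial.transform import Rotation as R
from workcell import ctrl,get_image,calibration
def cam(name,obs=None):
    c=calibration(name)
    if name=="wrist":
        T=np.eye(4);T[:3,:3]=R.from_rotvec(obs['orientation']).as_matrix();T[:3,3]=obs['ee_pos']
        M=T@c['T_tool_cam']
    else: M=np.linalg.inv(c['view'])
    return c,M
def ray(cm,uv):
    c,M=cm; u,v=uv
    d=np.array([(u-c['cx'])/c['fx'],-(v-c['cy'])/c['fy'],-1.])
    return M[:3,3],M[:3,:3]@d
def plane(cm,uv,z):
    o,d=ray(cm,uv); return o+d*(z-o[2])/d[2]
def proj(cm,p):
    c,M=cm; q=M[:3,:3].T@(np.asarray(p,float)-M[:3,3]); return np.array([c['cx']+c['fx']*q[0]/-q[2],c['cy']-c['fy']*q[1]/-q[2]])
def tri(a,ua,b,ub):
    o1,d1=ray(a,ua);o2,d2=ray(b,ub);d1=d1/np.linalg.norm(d1);d2=d2/np.linalg.norm(d2)
    s=np.linalg.lstsq(np.c_[d1,-d2],o2-o1,rcond=None)[0]
    p,q=o1+s[0]*d1,o2+s[1]*d2; return (p+q)/2,np.linalg.norm(p-q)
E
python3 - <<'E'
from h import *
t=cam("top");s=cam("side")
for n,a,b in(("slide",(274,227),(285,228)),("dish",(232,250),(276,261)),("window",(238,189),(227,231))):print(n,tri(t,a,s,b))
for n,uv in(("corner TL",(211,169)),("TR",(341,170)),("BL",(207,264)),("BR",(341,267))):print(n,plane(t,uv,85).round(1))
print("post",plane(t,(335,177),85),"rail end",plane(t,(316,183),94))
for u in((256,220),(259,215),(291,233),(288,238)):print(plane(t,u,95).round(1))
for f,n in(("a_top","top"),("a_side","side")):
    im=cv2.imread(f"pics/{f}.png")
    c=im[155:275,200:350] if n=="top" else im[175:290,185:365]
    cv2.imwrite(f"pics/{f}_z.png",cv2.resize(c,None,fx=4.4,fy=4.4,interpolation=2))
E
```

```text
slide (array([518.03731983,  32.12920971,  90.84289543]), np.float64(0.6324045590693181))
dish (array([468.77262522, 123.06903858,  93.96097365]), np.float64(2.079464502906465))
window (array([603.94233118, 109.84732177,  87.30925196]), np.float64(2.368380018200042))
corner TL [652.  170.7  85. ]
TR [ 644.3 -119.2   85. ]
BL [441.  178.9  85. ]
BR [ 429.1 -111.2   85. ]
post [ 628.59828593 -105.22710507   85.        ] rail end [613.75732842 -61.80367305  94.        ]
[533.9  71.1  95. ]
[544.7  64.5  95. ]
[504.   -4.3  95. ]
[493.3   2.4  95. ]
```

View pics/a_top_z.png

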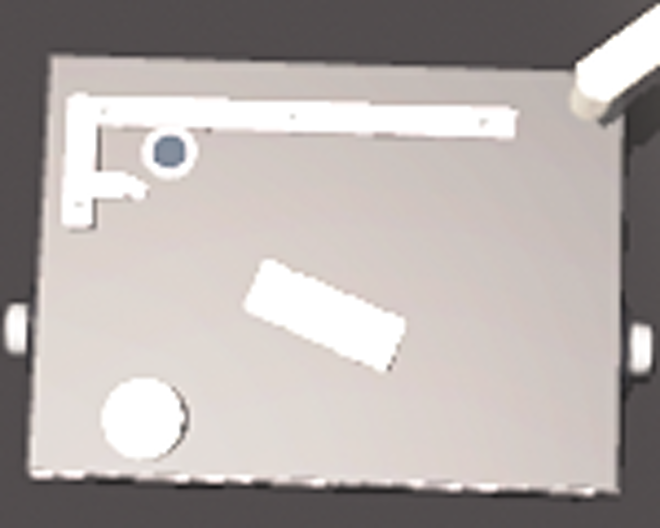

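```bash
python3 - <<'E'
from h import *
o=ctrl.get_obs();print(R.from_rotvec(o['orientation']).as_matrix().round(3))
E
```

```text
[[-0.     0.371 -0.929]
 [ 0.001 -0.929 -0.371]
 [-1.    -0.001 -0.   ]]
```

View pics/a_side_z.png

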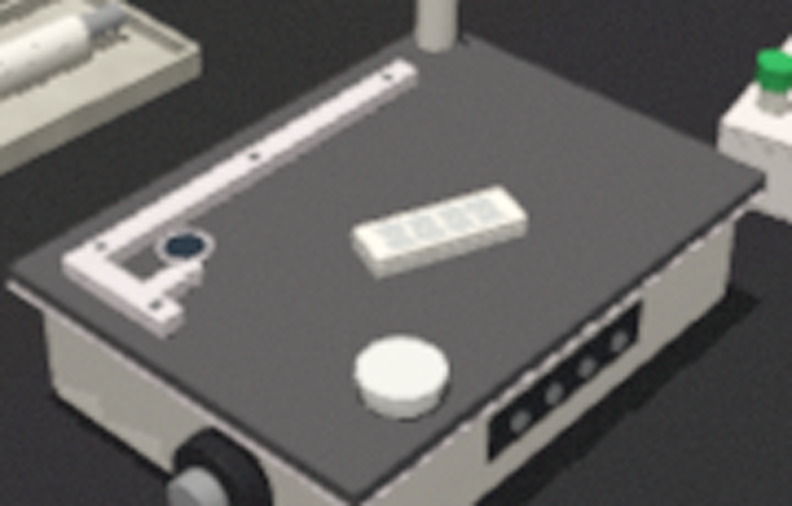

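The side zoom shows the slide's +y end skewed towards the rail, with nothing between it and the rail. I'll move above it to survey with the wrist camera.

Emit:
move_arm:
  rows:
    - [25, 45, 0, -0.03, 0]
    - [50, 95, 0, -0.07, 0]
    - [75, 145, 0, -0.1, 0]
    - [100, 195, 0, -0.14, 0.5]
    - [125, 240, 0, -0.17, 0.5]
    - [150, 290, 0, -0.21, 0.5]
    - [175, 340, 0, -0.25, 0.5]
    - [205, 390, 0, -0.28, 0.5]
    - [230, 440, 0, -0.32, 0.5]
    - [255, 490, 0, -0.35, 0.5]
    - [280, 540, 0, -0.38, 0.5]
    - [305, 590, 0, -0.41, 0.5]

```text
t: 1.65
ee_pos: [537.1, 11.7, 222.0]
orientation: [-2.205, 0.033, 2.205]
ft_force: [0.7, -0.2, 0.6]
width: 22.1
```

Emit:
move_arm:
  rows:
    - [20, 25, -30, 0, 0.3]
    - [20, 25, -50, 0, 0.3]
    - [20, 25, -50, 0, 0.3]
    - [20, 25, -50, 0, 0.3]

```text
t: 2.15
ee_pos: [557.3, 36.5, 172.6]
orientation: [-2.206, 0.033, 2.205]
ft_force: [1.0, 0.9, -0.4]
width: 30.7
```

```bash
python3 - <<'E'
from h import *
o=ctrl.get_obs();im=get_image("wrist");cv2.imwrite("pics/b.png",im)
import pickle;pickle.dump(o,open("b.pkl","wb"))
print(o);print(R.from_rotvec(o['orientation']).as_matrix().round(3))
E
```

```text
{'t': 2.15, 'qpos': array([4.34777610e-02, 3.90866208e-01, 1.81713957e+00, 1.28625723e-03,
       9.33081952e-01, 1.64492530e+00]), 'qvel': array([-6.15523702e-03, -1.19462437e-02, -5.52654490e-03,  7.95660872e-05,
       -1.81145706e-03, -2.25555772e-03]), 'joint_torque': array([ 3.34909894e-01, -4.80510736e+01, -2.35124981e+01,  2.14741495e-02,
       -5.58851694e-02, -7.47400445e-04]), 'ee_pos': array([557.26667567,  36.47554736, 172.60193042]), 'orientation': array([-2.20556439,  0.03347046,  2.20458674]), 'ft_force': array([ 1.00391668,  0.90221234, -0.4385417 ]), 'moment': array([-0.0186294 , -0.01477947,  0.00731345]), 'width': 30.711989546419083}
[[ 0.    -0.031 -1.   ]
 [ 0.001 -1.     0.031]
 [-1.    -0.001 -0.   ]]
```

View pics/b.png

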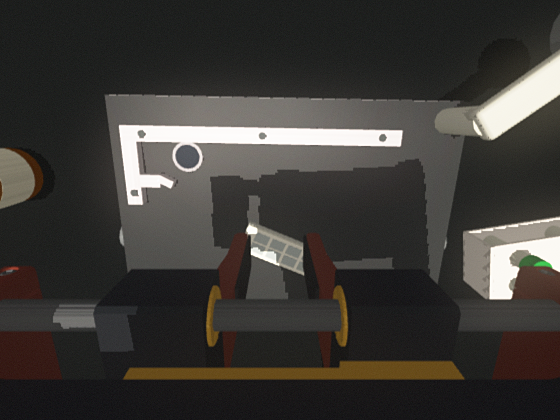

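The wrist view shows the rail from (122,128) to (402,140), the end stop at columns 122–142 and the window at (188,157). The fingers partly hide the slide near (275,247), so I'll back off for a clear second view.

Emit:
move_arm:
  rows:
    - [-50, 0, 0, 0, 0.3]
    - [-90, 0, 0, 0, 0.3]
    - [-90, 0, 0, 0, 0.3]
    - [-90, 0, 0, 0, 0.3]

```text
t: 2.7
ee_pos: [469.2, 36.2, 174.2]
orientation: [-2.21, 0.034, 2.199]
ft_force: [0.4, -0.2, -0.5]
width: 30.8
```

```bash
python3 - <<'E'
from h import *
o=ctrl.get_obs();im=get_image("wrist");cv2.imwrite("pics/c.png",im)
import pickle;pickle.dump(o,open("c.pkl","wb"))
for n,r in(("b",(slice(85,285),slice(100,420))),("c",(slice(0,260),slice(90,480)))):
    cv2.imwrite(f"pics/{n}_z.png",cv2.resize(cv2.imread(f"pics/{n}.png")[r],None,fx=2,fy=2,interpolation=2))
E
```

```text
(no output)
```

View pics/c_z.png

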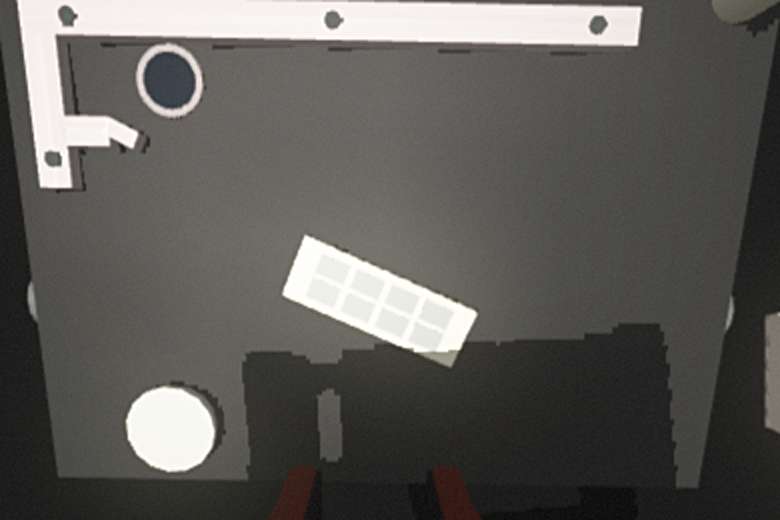

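View pics/b_z.png

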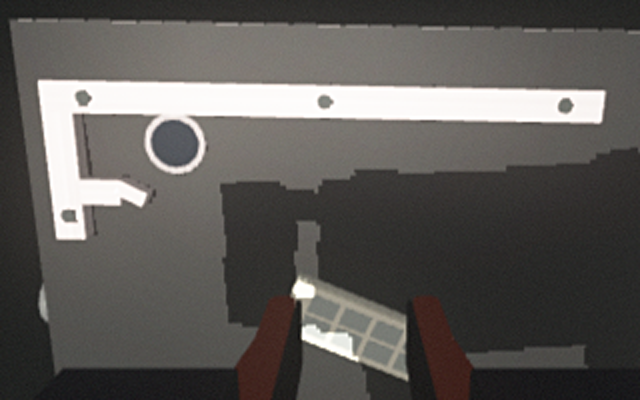

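View c is clear: slide corners at (242,118), (328,156), (316,183) and (231,147), the window at (175,40), and the rail's front top edge along rows 18–23. Now I'll work these into positions.

```bash
cat >m.py <<'E'
from h import *
def slide(im,cm,z=95,win=(0,250,200,380)):
    # rect fit of top-face (bright) blob
    v0,v1,u0,u1=win
    g=cv2.cvtColor(im,cv2.COLOR_BGR2GRAY);m=np.zeros_like(g);m[v0:v1,u0:u1]=(g[v0:v1,u0:u1]>135)*255
    m=cv2.morphologyEx(m,cv2.MORPH_CLOSE,np.ones((5,5)))
    cs=cv2.findContours(m,0,2)[0];return cs
E
python3 - <<'E'
from m import *
import pickle
B=cam("wrist",pickle.load(open("b.pkl","rb")));C=cam("wrist",pickle.load(open("c.pkl","rb")))
b=cv2.imread("pics/b.png");c=cv2.imread("pics/c.png")
full=lambda z,o:(o[0]+z[0]/2,o[1]+z[1]/2)
ob,oc=(100,85),(90,0)
for n,x,y in(("hole1",(83,98),(67,16)),("hole2",(325,101),(333,20)),("hole3",(565,105),(599,25)),("stop hole",(68,216),(53,158)),("window",(175,144),(169.5,80)),
  ("rail end front top",(603,123),(638,46)),("slide +y rear",(300,277),(305,236))):
    p,e=tri(B,full(x,ob),C,full(y,oc));print(n,p.round(1),e.round(1))
# window at z=85
for M,z,o in((B,(175,144),ob),(C,(169.5,80),oc)):print("win85",plane(M,full(z,o),85).round(1))
for M,z,o in((B,(603,123),ob),(C,(638,46),oc),(B,(79,113),ob),(C,(57,37),oc)):print("rail front top edge94",plane(M,full(z,o),94).round(1))
for z in((305,236),(477,313),(452,366),(283,295)):print(plane(C,full(z,oc),95).round(1))
print("dish",plane(C,full((171,428),oc),97).round(1))
# rail edge line via columns
g=cv2.cvtColor(c,cv2.COLOR_BGR2GRAY).astype(int)
P=[]
for u in range(130,400,5):
    col=g[10:35,u];k=np.argmin(np.diff(col));P.append(plane(C,(u,10+k+.5),94)[:2])
P=np.array(P);f=np.polyfit(P[:,1],P[:,0],1);print("rail c: slope,x0",f,np.abs(P[:,0]-np.polyval(f,P[:,1])).max())
g=cv2.cvtColor(b,cv2.COLOR_BGR2GRAY).astype(int);P=[]
for u in range(205,395,5):
    col=g[135:155,u];k=np.argmin(np.diff(col));P.append(plane(B,(u,135+k+.5),94)[:2])
P=np.array(P);f=np.polyfit(P[:,1],P[:,0],1);print("rail b",f,np.abs(P[:,0]-np.polyval(f,P[:,1])).max())
E
```

```text
hole1 [625.  140.7  95.3] 0.0
hole2 [620.9  45.7  94.6] 0.1
hole3 [616.4 -49.5  94. ] 0.5
stop hole [578.1 153.4  96.8] 0.3
window [605.2 108.8  87.9] 0.0
rail end front top [609.  -64.2  95. ] 0.5
slide +y rear [547.   60.3  92.3] 0.9
win85 [604.9 109.7  85. ]
win85 [605.9 109.7  85. ]
rail front top edge94 [608.9 -64.9  94. ]
rail front top edge94 [609.2 -64.4  94. ]
rail front top edge94 [619.3 143.8  94. ]
rail front top edge94 [619. 146.  94.]
[546.9  60.4  95. ]
[514.9  -7.2  95. ]
[493.4   2.8  95. ]
[524.5  70.7  95. ]
dish [470.8 121.7  97. ]
rail c: slope,x0 [4.53802047e-02 6.12789104e+02] 5.700769512281795
rail b [4.80584519e-02 6.12298594e+02] 0.41894741986641293
```

Rail face: x ≈ 612.3 + 0.048·y. Home is at about (605.3, 109.7), and the two estimates agree. The slide is centred at (520, 32), 25° from world y, and the stage and rail heights match the text. I'll lower the slightly open fingers in front of the slide and square them to the rail.

Emit:
move_arm:
  rows:
    - [0, -3, -40, -0.017, 0.3]
    - [0, -4, -70, -0.017, 0.3]
    - [0, -4, -86, -0.017, 0.3]
    - [0, -4, -86, -0.017, 0.3]
    - [0, -4, -86, -0.017, 0.3]

```text
t: 3.38
ee_pos: [470.2, 32.3, 88.7]
orientation: [-2.202, 0.053, 2.19]
ft_force: [0.4, -0.8, 0.6]
width: 30.8
```

```bash
python3 - <<'E'
from h import *
cv2.imwrite("pics/d.png",get_image("wrist"))
o=ctrl.get_obs();print(o['ee_pos'],o['ft_force'],R.from_rotvec(o['orientation']).as_matrix().round(3)[:,1])
E
```

```text
[470.26784847  32.27659734  88.82055225] [-0.01431704 -0.06101387  0.10979407] [-0.049 -0.999 -0.002]
```

View pics/d.png

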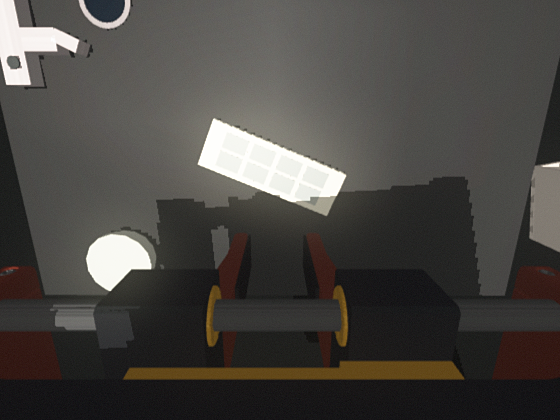

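The slide is untouched ahead of the fingertips (corners (213,119) to (329,215)), and nothing is in the way. I'll start the push slowly.

Emit:
move_arm:
  rows:
    - [8, 0, 0, 0, 0.3]
    - [14, -1, 0, 0, 0.3]
    - [20, -1, 0, 0, 0.3]
    - [26, -1, 0, 0, 0.3]
    - [32, -2, 0, 0, 0.3]
    - [38, -2, 0, 0, 0.3]
    - [44, -2, 0, 0, 0.3]
    - [50, -2, 0, 0, 0.3]
    - [55, -3, 0, 0, 0.3]
    - [60, -3, 0, 0, 0.3]
    - [60, -3, 0, 0, 0.3]

```text
t: 4.8
ee_pos: [530.7, 29.2, 88.9]
orientation: [-2.203, 0.053, 2.189]
ft_force: [0.1, -0.4, 0.6]
width: 30.7
```

```bash
python3 - <<'E'
from h import *
cv2.imwrite("pics/e.png",get_image("wrist"))
o=ctrl.get_obs();print(o['ee_pos'],o['ft_force'])
E
```

```text
[530.33838964  29.25243462  88.8076431 ] [-0.22590707  0.60641959 -0.51696783]
```

View pics/e.png

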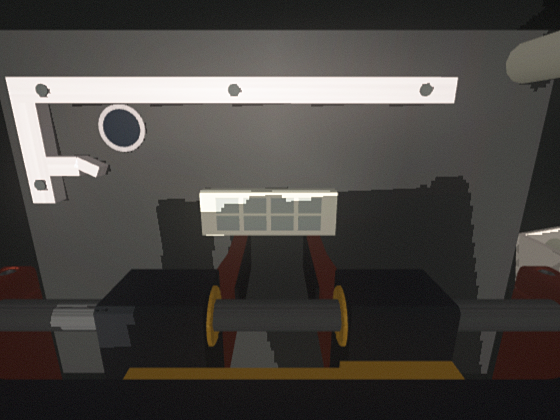

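The slide has squared up to the rail: its top face spans columns 201–337 and rows 192–235. I'll measure the remaining gap.

```bash
python3 - <<'E'
from h import *
o=ctrl.get_obs();C=cam("wrist",o)
P={k:plane(C,u,z)[:2] for k,u,z in(("rl",(201,192),95),("rr",(337,193),95),("fl",(202,234),95),("fr",(337,235),95),("rail hole side",(234,103),94))}
for k,p in P.items():
    print(k,p.round(1),"gap to rail",round((612.3+.048*p[1]-p[0])*.9989,1))
c=sum(P[k] for k in("rl","rr","fl","fr"))/4;print(c, (np.array([605.3,109.7])-c))
E
```

```text
rl [569.7  68.3] gap to rail 45.8
rr [565.6  -5.3] gap to rail 46.4
fl [545.5  70.5] gap to rail 70.1
fr [541.2  -5.4] gap to rail 70.7
rail hole side [614.5  46.6] gap to rail 0.1
[555.5034743   32.01703699] [49.7965257  77.68296301]
```

The gap to the rail is 46 mm. I'll push 43 mm, then close the last few millimetres gently.

Emit:
move_arm:
  rows:
    - [6, 0, 0, 0, 0.3]
    - [12, -1, 0, 0, 0.3]
    - [18, -1, 0, 0, 0.3]
    - [24, -1, 0, 0, 0.3]
    - [30, -1, 0, 0, 0.3]
    - [35, -2, 0, 0, 0.3]
    - [39, -2, 0, 0, 0.3]
    - [42, -2, 0, 0, 0.3]
    - [43, -2, 0, 0, 0.3]
    - [43, -2, 0, 0, 0.3]

```text
t: 6.1
ee_pos: [573.3, 27.3, 88.8]
orientation: [-2.202, 0.052, 2.189]
ft_force: [0.8, -0.8, -0.4]
width: 30.5
```

Emit:
move_arm:
  rows:
    - [1, 0, 0, 0, 0.3]
    - [2, 0, 0, 0, 0.3]
    - [3, 0, 0, 0, 0.3]
    - [3, 0, 0, 0, 0.3]

```text
t: 6.6
ee_pos: [576.4, 27.3, 88.8]
orientation: [-2.202, 0.052, 2.189]
ft_force: [0.0, -0.5, -0.3]
width: 30.9
```

```bash
python3 - <<'E'
from h import *
im=get_image("wrist");cv2.imwrite("pics/f.png",cv2.resize(im[60:270,140:420],None,fx=2.8,fy=2.8,interpolation=2))
cv2.imwrite("pics/f0.png",im)
o=ctrl.get_obs();print(o['ee_pos'],o['ft_force'])
E
```

```text
[576.28221452  27.25861307  88.76603219] [0.71097183 0.11574247 0.25028721]
```

View pics/f.png

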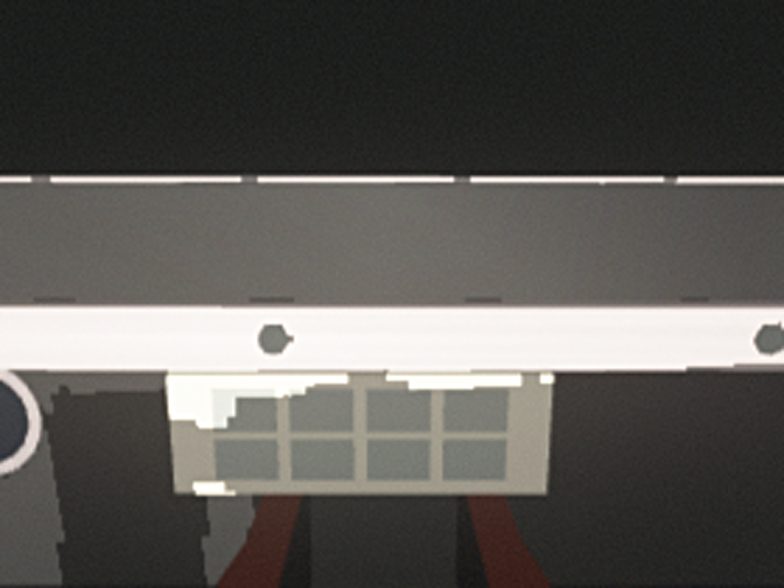

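The slide's rear edge (zoom row ~373) now touches or nearly touches the rail edge (row ~371). I'll nudge it and check the force.

Emit:
move_arm:
  rows:
    - [1, 0, 0, 0, 0.3]
    - [1.5, 0, 0, 0, 0.3]
    - [2, 0, 0, 0, 0.3]
    - [2, 0, 0, 0, 0.3]
    - [2, 0, 0, 0, 0.3]

```text
t: 7.28
ee_pos: [577.0, 27.3, 88.4]
orientation: [-2.199, 0.053, 2.192]
ft_force: [-4.4, -0.1, 2.0]
width: 30.8
```

A 4.4 N reaction confirms contact with the rail. Next I'll back off, shut the fingers and go round to the slide's -y end.

Emit:
move_arm:
  rows:
    - [1, 0, 0, 0, 0.3]
    - [-12, 0, 0, 0, 0.3]
    - [-27, 0, 0, 0, 0.6]
    - [-27, -20, 0, 0, 1]
    - [-27, -45, 0, 0, 1]
    - [-27, -61, 0, 0, 1]
    - [-27, -61, 0, 0, 1]
    - [-27, -61, 0, 0, 1]

```text
t: 8.28
ee_pos: [550.0, -33.7, 88.4]
orientation: [-2.199, 0.053, 2.192]
ft_force: [-0.3, 0.0, -0.2]
width: 0.3
```

```bash
python3 - <<'E'
from h import *
o=ctrl.get_obs();im=get_image("wrist");cv2.imwrite("pics/g.png",im);print(o['ee_pos'],o['ft_force'],o['width'])
E
```

```text
[550.01986277 -33.66400391  88.42759035] [-0.32932418  0.01173813 -0.21560337] 0.33052561092841715
```

View pics/g.png

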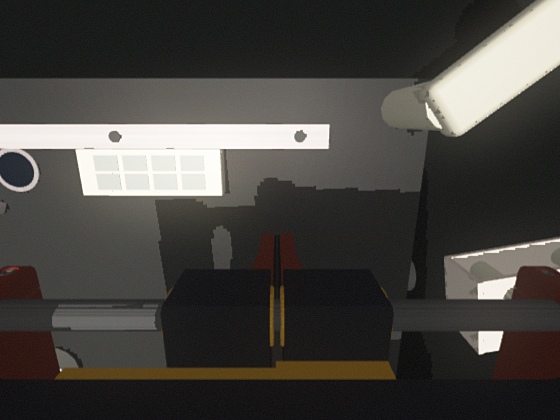

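```bash
python3 - <<'E'
from h import *
o=ctrl.get_obs();C=cam("wrist",o)
P=[plane(C,u,95)[:2] for u in((78,149),(221,149),(222,194),(83,194))]
for p in P:print(p.round(1),"gap",round((612.3+.048*p[1]-p[0])*.9989,1))
print(np.mean(P,0), plane(C,(255,240),88+5),plane(C,(300,240),93))
E
```

```text
[615.4  66.7] gap 0.1
[611.8  -7.6] gap 0.1
[587.8  -5.8] gap 24.2
[591.5  69.4] gap 24.1
[601.62912304  30.686205  ] [559.50677691 -21.57865366  93.        ] [558.27342203 -47.28361993  93.        ]
```

The slide is flush (rear gap 0.1 mm at both ends) and centred at y 30.7, about 79 mm short of home. I'll bring the shut fingers in behind its end, then push along the rail.

Emit:
move_arm:
  rows:
    - [15, 0, 0, 0, 1]
    - [30, 0, 0, 0, 1]
    - [40, 0, 0, 0, 1]
    - [44.5, 0, 0, 0, 1]
    - [44.5, 0, 0, 0, 1]

```text
t: 8.95
ee_pos: [594.6, -33.3, 88.2]
orientation: [-2.199, 0.052, 2.193]
ft_force: [-0.1, 0.2, 0.0]
width: 0.5
```

Emit:
move_arm:
  rows:
    - [0.5, 8, 0, 0, 1]
    - [0.5, 13, 0, 0, 1]
    - [1, 18, 0, 0, 1]
    - [1.5, 23, 0, 0, 1]
    - [1.5, 28, 0, 0, 1]
    - [2, 33, 0, 0, 1]
    - [2, 38, 0, 0, 1]
    - [2.5, 43, 0, 0, 1]
    - [3, 48, 0, 0, 1]
    - [3, 50, 0, 0, 1]
    - [3, 50, 0, 0, 1]

```text
t: 10.32
ee_pos: [597.6, 16.8, 88.2]
orientation: [-2.199, 0.052, 2.193]
ft_force: [0.3, -0.3, 0.1]
width: 0.7
```

```bash
python3 - <<'E'
from h import *
o=ctrl.get_obs();im=get_image("wrist");cv2.imwrite("pics/i.png",im);print(o['ee_pos'],o['ft_force'],o['width'])
E
```

```text
[597.57720472  16.79979598  88.19301148] [ 0.28418066 -0.28836341  0.13142251] 0.7096511073020981
```

View pics/i.png

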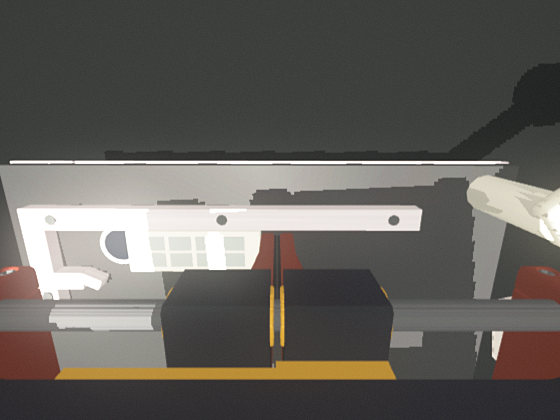

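The slide stays along the rail with the fingers on its -y end, and its leading edge is near column 130. I'll keep pushing.

Emit:
move_arm:
  rows:
    - [0.5, 5, 0, 0, 1]
    - [0.5, 10, 0, 0, 1]
    - [1, 15, 0, 0, 1]
    - [1.5, 20, 0, 0, 1]
    - [1.5, 25, 0, 0, 1]
    - [2, 29, 0, 0, 1]
    - [2, 33, 0, 0, 1]
    - [2, 36, 0, 0, 1]
    - [2, 38, 0, 0, 1]
    - [2, 38, 0, 0, 1]

```text
t: 11.62
ee_pos: [599.6, 54.8, 88.2]
orientation: [-2.199, 0.052, 2.193]
ft_force: [0.2, 0.0, 0.7]
width: 0.4
```

```bash
python3 - <<'E'
from h import *
o=ctrl.get_obs();im=get_image("wrist");cv2.imwrite("pics/j.png",cv2.resize(im[180:320,0:330],None,fx=2.4,fy=2.4,interpolation=2));print(o['ee_pos'],o['ft_force'],o['width'])
E
```

```text
[599.58308107  54.79036813  88.21571269] [0.20814909 0.0457566  0.74613669] 0.3833015895972731
```

View pics/j.png

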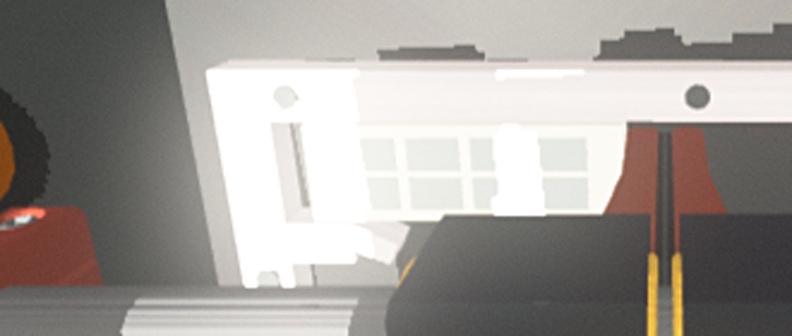

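The slide has entered the pocket between rail and guide, and a gap to the end stop is still visible at zoom columns 275–308. I'll finish in small, force-watched steps.

Emit:
move_arm:
  rows:
    - [0, 1, 0, 0, 1]
    - [0, 2, 0, 0, 1]
    - [0, 3, 0, 0, 1]
    - [0, 4, 0, 0, 1]
    - [0, 4, 0, 0, 1]

```text
t: 12.3
ee_pos: [599.6, 58.8, 88.2]
orientation: [-2.199, 0.052, 2.193]
ft_force: [0.2, 0.3, 0.1]
width: 0.7
```

Emit:
move_arm:
  rows:
    - [0, 1, 0, 0, 1]
    - [0, 2, 0, 0, 1]
    - [0, 2, 0, 0, 1]
    - [0, 2, 0, 0, 1]

```text
t: 12.8
ee_pos: [599.6, 60.8, 88.2]
orientation: [-2.199, 0.052, 2.193]
ft_force: [-0.7, 0.1, -1.0]
width: 0.5
```

```bash
python3 - <<'E'
from h import *
o=ctrl.get_obs();im=get_image("wrist");cv2.imwrite("pics/k.png",cv2.resize(im[180:320,0:330],None,fx=2.4,fy=2.4,interpolation=2));print(o['ee_pos'],o['ft_force'],o['width'])
E
```

```text
[599.57631693  60.77247347  88.20126184] [-0.68172485  0.07724219 -0.9529155 ] 0.46139446731247163
```

View pics/k.png

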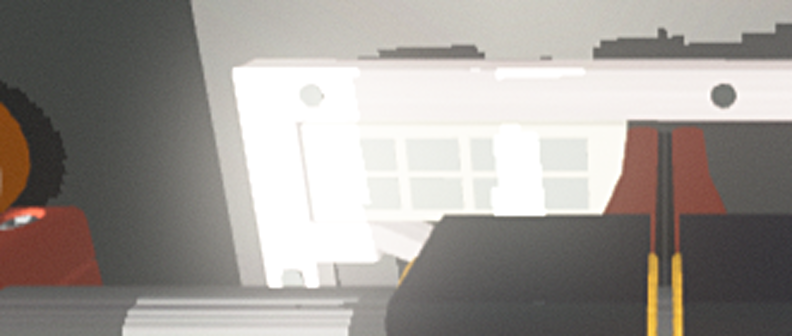

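Only a sliver of gap is left. I'll press on until there is a reaction.

Emit:
move_arm:
  rows:
    - [0, 0.5, 0, 0, 1]
    - [0, 1, 0, 0, 1]
    - [0, 1, 0, 0, 1]
    - [0, 1, 0, 0, 1]

```text
t: 13.35
ee_pos: [599.6, 61.8, 88.2]
orientation: [-2.199, 0.052, 2.193]
ft_force: [-0.0, 0.2, 0.1]
width: 0.1
```

Emit:
move_arm:
  rows:
    - [0, 0.5, 0, 0, 1]
    - [0, 1, 0, 0, 1]
    - [0, 1, 0, 0, 1]
    - [0, 1, 0, 0, 1]

```text
t: 13.85
ee_pos: [599.6, 62.8, 88.2]
orientation: [-2.199, 0.052, 2.193]
ft_force: [-0.6, -0.7, -0.7]
width: 0.4
```

Emit:
move_arm:
  rows:
    - [0, 0.5, 0, 0, 1]
    - [0, 1, 0, 0, 1]
    - [0, 1, 0, 0, 1]
    - [0, 1, 0, 0, 1]

```text
t: 14.35
ee_pos: [599.5, 63.3, 88.2]
orientation: [-2.199, 0.053, 2.194]
ft_force: [-0.8, -4.8, 0.2]
width: 0.9
```

```bash
python3 - <<'E'
from h import *
o=ctrl.get_obs();im=get_image("wrist");cv2.imwrite("pics/l.png",cv2.resize(im[200:300,90:290],None,fx=4,fy=4,interpolation=2));print(o['ee_pos'],o['ft_force'],o['width'])
E
```

```text
[599.51353469  63.25642197  88.19494951] [-0.80651357 -4.77353863  0.1662079 ] 0.8918867132715911
```

View pics/l.png

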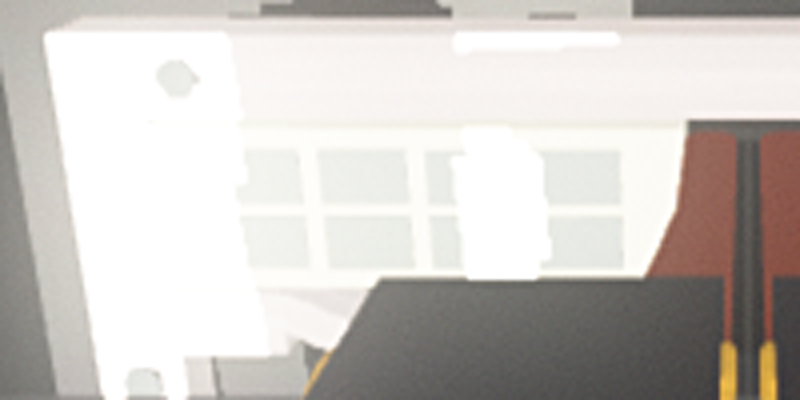

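There is a 4.8 N reaction in y and the gap has gone, so the slide is on the end stop. I'll back away and check it from a clear view.

Emit:
move_arm:
  rows:
    - [-0.5, -4, 0, 0, 1]
    - [-1, -12, 0, 0, 1]
    - [-5, -20, 0, 0, 1]
    - [-20, -20, 10, 0, 1]
    - [-40, -20, 40, 0, 1]
    - [-70, 0, 50, 0, 1]
    - [-80, 15, 50, 0, 1]
    - [-80, 15, 50, 0, 1]
    - [-80, 15, 50, 0, 1]

```text
t: 15.52
ee_pos: [520.2, 78.3, 138.0]
orientation: [-2.2, 0.052, 2.194]
ft_force: [-0.5, 1.6, 0.4]
width: 0.3
```

```bash
python3 - <<'E'
from h import *
o=ctrl.get_obs();im=get_image("wrist");print(o['ee_pos'],o['ft_force'])
import pickle;pickle.dump(o,open("n.pkl","wb"))
cv2.imwrite("pics/n.png",im);cv2.imwrite("pics/n_z.png",cv2.resize(im[20:160,120:320],None,fx=4,fy=4,interpolation=2))
E
```

```text
[520.1607144   78.29013952 137.96645522] [-0.47306471  1.58460741  0.41381312]
```

View pics/n_z.png

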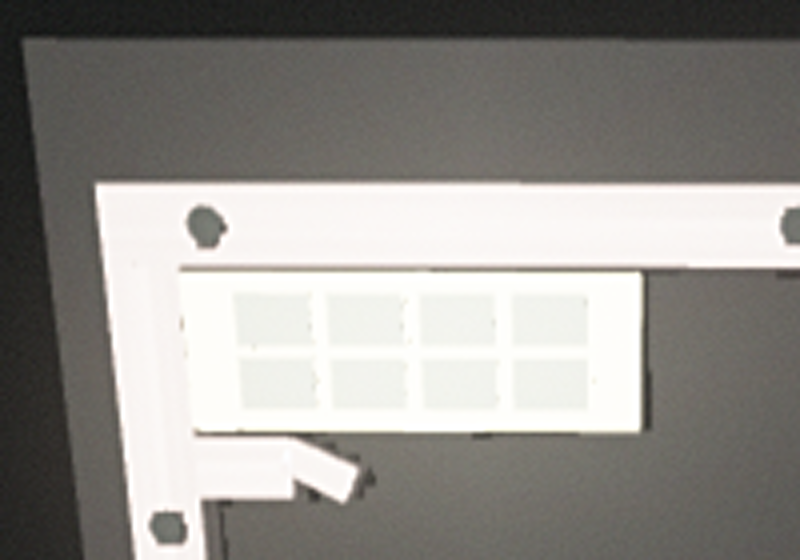

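View pics/n.png

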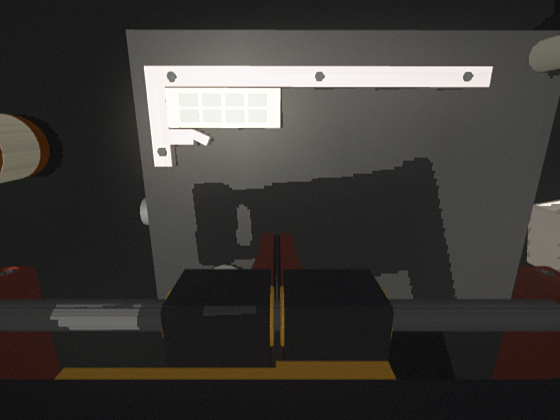

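The slide sits in the pocket at zoom (180–642, 270–432), hard against the end stop, with a hair-thin dark line at the rail. I'll measure that line.

```bash
python3 - <<'E'
from h import *
import pickle
C=cam("wrist",pickle.load(open("n.pkl","rb")));g=cv2.cvtColor(cv2.imread("pics/n.png"),cv2.COLOR_BGR2GRAY).astype(int)
for u in(175,200,225,250,272):print(u,g[84:92,u])
def edge(u0,u1,v0,v1,sgn,z):
    P=[]
    for u in range(u0,u1,3):
        d=np.diff(g[v0:v1,u])*sgn;k=int(d.argmax());w=d[max(k-1,0):k+2].clip(0);P.append(plane(C,(u,v0+.5+k+(w@np.arange(-(k>0),len(w)-(k>0)))/w.sum()),z)[:2])
    P=np.array(P);f=np.polyfit(P[:,1],P[:,0],1);return f,np.ptp(P[:,0]-np.polyval(f,P[:,1]))
r=edge(290,480,82,95,-1,94);s=edge(172,278,120,135,-1,95)
print(r,s); 
for y in(80,110,145):print("slide front edge to rail face",(np.polyval(r[0],y)-np.polyval(s[0],y))*.999)
t=cam("top");cv2.imwrite("pics/o.png",cv2.resize(get_image("top")[155:275,200:350],None,fx=4.4,fy=4.4,interpolation=2))
E
```

```text
175 [248 245 196 163 248 255 254 253]
200 [248 246 202 160 248 255 254 254]
225 [249 247 202 177 252 255 254 254]
250 [250 248 202 130 240 255 255 254]
272 [248 248 201 124 237 255 255 254]
(array([4.88787055e-02, 6.12608599e+02]), np.float64(0.24474577792693708)) (array([4.96491341e-02, 5.86622681e+02]), np.float64(0.20210476311569892))
slide front edge to rail face 25.898359437395804
slide front edge to rail face 25.875269689751345
slide front edge to rail face 25.84833165083294
```

View pics/o.png

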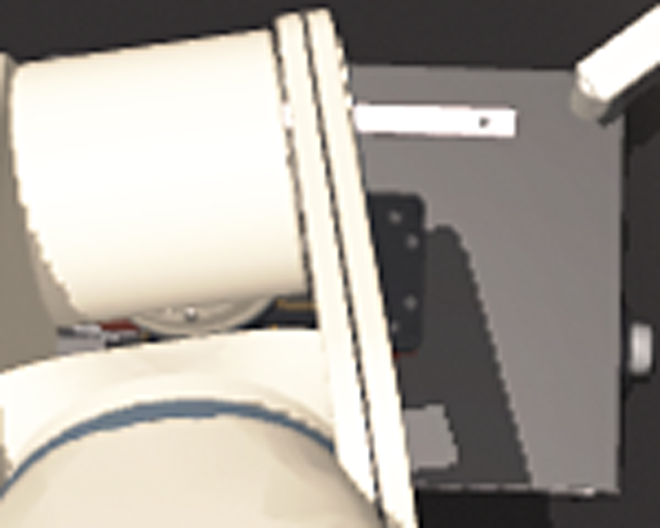

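The slide is parallel to the rail within 0.1° and about 0.6 mm off it, which is inside the 1.5 mm tolerance. A gentle nudge in front of the guide's flare will close that up.

Emit:
move_arm:
  rows:
    - [20, 15, 0, 0, 1]
    - [40, 21, -20, 0, 1]
    - [45, 21, -50, 0, 1]
    - [45, 21, -50, 0, 1]
    - [50, 21, -50, 0, 1]
    - [55, 21, -50, 0, 1]
    - [57, 21, -50, 0, 1]
    - [58, 21, -50, 0, 1]
    - [58, 21, -50, 0, 1]

```text
t: 16.75
ee_pos: [578.1, 99.0, 87.9]
orientation: [-2.199, 0.053, 2.194]
ft_force: [-0.5, -0.2, -0.2]
width: 0.3
```

Emit:
move_arm:
  rows:
    - [0.5, 0, 0, 0, 1]
    - [1, 0, 0, 0, 1]
    - [1.5, 0, 0, 0, 1]
    - [1.5, 0, 0, 0, 1]

```text
t: 17.25
ee_pos: [579.6, 99.0, 87.9]
orientation: [-2.199, 0.053, 2.194]
ft_force: [-0.4, 0.3, -0.0]
width: 0.2
```

Emit:
move_arm:
  rows:
    - [0.5, 0, 0, 0, 1]
    - [1, 0, 0, 0, 1]
    - [1.2, 0, 0, 0, 1]
    - [1.2, 0, 0, 0, 1]

```text
t: 17.75
ee_pos: [580.5, 99.0, 87.8]
orientation: [-2.198, 0.053, 2.194]
ft_force: [-0.9, -0.5, 0.7]
width: 0.5
```

Emit:
move_arm:
  rows:
    - [0.4, 0, 0, 0, 1]
    - [0.8, 0, 0, 0, 1]
    - [0.8, 0, 0, 0, 1]
    - [0.8, 0, 0, 0, 1]

```text
t: 18.25
ee_pos: [580.5, 98.9, 87.6]
orientation: [-2.197, 0.053, 2.196]
ft_force: [-5.4, 1.0, 2.6]
width: 0.4
```

Firm rail contact at 5.4 N. I'll retreat and take the final check.

Emit:
move_arm:
  rows:
    - [-3, 0, 0, 0, 1]
    - [-12, 0, 0, 0, 1]
    - [-25, 0, 20, 0, 1]
    - [-50, -15, 50, 0, 1]
    - [-60, -21, 50, 0, 1]
    - [-60, -21, 50, 0, 1]
    - [-60, -21, 50, 0, 1]

```text
t: 19.12
ee_pos: [520.9, 78.1, 137.0]
orientation: [-2.197, 0.053, 2.196]
ft_force: [1.2, -0.1, -0.9]
width: 0.4
```

```bash
python3 - <<'E'
from h import *
o=ctrl.get_obs();im=get_image("wrist");print(o['ee_pos'],o['ft_force'])
C=cam("wrist",o);cv2.imwrite("pics/p.png",cv2.resize(im[20:160,120:320],None,fx=4,fy=4,interpolation=2))
g=cv2.cvtColor(im,cv2.COLOR_BGR2GRAY).astype(int)
for u in(175,200,225,250,272):print(u,g[82:94,u])
E
```

```text
[520.87534437  78.09311148 136.99544815] [ 1.15102007 -0.07028036 -0.88533053]
175 [248 247 247 247 234 240 255 254 253 253 253 253]
200 [247 247 248 248 235 241 255 254 254 254 252 250]
225 [247 248 249 249 230 232 255 254 254 254 250 244]
250 [248 248 248 247 242 248 255 254 254 254 250 243]
272 [247 247 247 246 241 246 254 254 254 253 253 253]
```

View pics/p.png

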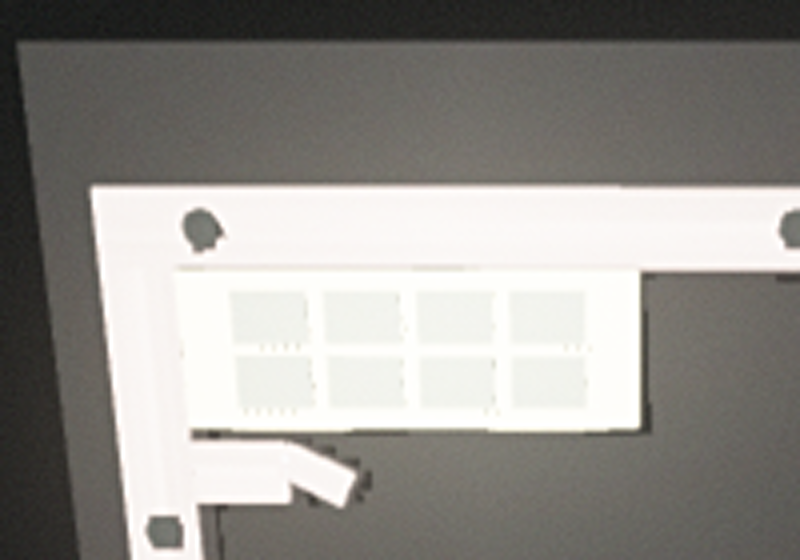

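The gap at the rail has gone, the slide is flush with the end stop, and the arm is clear. I'll raise it a bit more, check the neighbouring objects and hand in.

Emit:
move_arm:
  rows:
    - [-20, -10, 40, 0, 1]
    - [-40, -10, 80, 0, 1]
    - [-40, -10, 80, 0, 1]
    - [-40, -10, 80, 0, 1]

```text
t: 19.68
ee_pos: [481.2, 68.3, 216.3]
orientation: [-2.196, 0.053, 2.197]
ft_force: [-0.7, -0.6, -0.3]
width: 0.5
```

```bash
python3 - <<'E'
from h import *
im=get_image("side");cv2.imwrite("pics/q.png",im)
d=cv2.absdiff(im,cv2.imread("pics/a_side.png")).max(2)
for n,(v0,v1,u0,u1) in dict(bottle=(280,345,125,172),rack=(172,222,348,395),dish=(250,272,262,292)).items():print(n,(d[v0:v1,u0:u1]>40).mean())
E
```

```text
bottle 0.0
rack 0.000425531914893617
dish 0.3287878787878788
```

View pics/q.png

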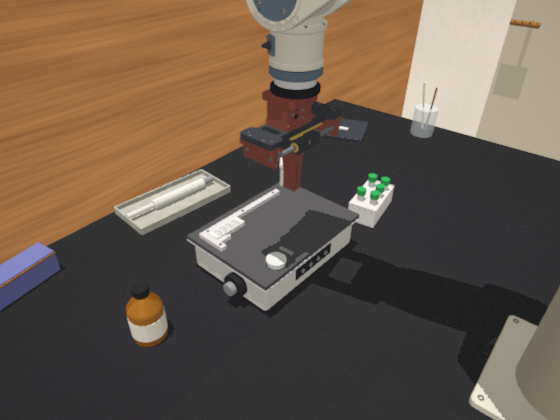

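The bottle, rack and dish are all where they were. The dish is still at (276,261); the pixel change there is only the arm's shadow. The slide is in the pocket.

```bash
python3 -c "
from workcell import ctrl
print(ctrl.close_job())"
```

```text
the job is handed in; nothing more can be done
None
```

I pushed the slide flat against the rail, slid it along into the corner pocket, and handed the job in at about 20 s. No verdict was reported.

- **Against the rail:** I squared and pushed the slide with the two slightly open fingers until the rail pushed back with 4.4 N. The image then showed it within 0.1 mm of the rail at both ends, about 79 mm short of home.
- **Into the pocket:** I pushed its end with shut fingers until the end stop pushed back with 4.8 N. A check view then showed it about 0.6 mm off the rail, within tolerance. I closed that with a light nudge, which met the rail at 5.4 N.
- **Last checks:** The final wrist view shows no visible gap at the rail or the end stop. The slide was parallel to the rail to within 0.1° when I measured it before the nudge. The arm was raised clear.
- **Other objects:** The bottle and rack are unchanged in the side view. The dish's automatic picture comparison flagged a change (33% of pixels), which I put down to the arm's shadow because the dish is still at the same pixel position.
- **Not usable:** My top-view check after the push failed because the arm blocked the view.

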